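# Clamp a battery in the sprung-gate test stand

### The arm

A 7-joint arm with a two-finger parallel gripper is mounted at the origin on a cart in front of the work surface, level with it; the furniture and walls round the work are solid. World frame = base frame: x ahead of the robot, y to its left, z up, the work surface at z = 0. Lengths are in mm, angles in rad, forces in N, time in s.
With the tool pointing down it reaches from about 425 to 925 mm from the base axis. Payload 6.8 kg.
Tool frame: the origin (TCP) lies on the centre line of the jaws, within the pads' length; the fingertips stand 25 mm ahead of it and the grasp point (between the pads) lies 6 mm ahead of it; y points along the fingers, x is the direction in which the jaws open and shut, and the axes are right-handed (so a half turn about y gives the same grasp; the last joint's range is limited). The gripper opens to 88 mm and grips with 3 to 60 N. Pads are 20 mm wide; open, the fingers measure 115 mm over their backs; the gripper's body (75 mm by 178 mm) begins 61 mm behind the grasp point.
Start: joints at [1.041, 0.477, 0.022, 1.555, -0.011, 1.109, -0.083], TCP at [276.358, -615.852, 247.664] pointing down, gripper open.
Joint ranges: [-2.96, 2.96], [-0.34, 2.1], [-1.41, 1.46], [0.24, 2.44], [-1.37, 4.51], [0.17, 1.92], [-2.96, 2.96]. Speed limits (rad/s): [2.39, 2.39, 3.14, 3.14, 3.14, 3.14, 3.14].

### API

Orientations are given as a unit quaternion [x, y, z, w].
In Python, from rig import manip, viewer, ticket gives the robot as it stands. Calls block until the motion is done:
- manip.move_to(position, orientation): joint-space move of the TCP to a pose.
- manip.move_l(position, v=150, frame=None, until_force=None): straight line of the TCP; frame=None keeps the orientation; v is the mean speed in mm/s. With until_force (N) it stops when the force on the tool has changed by that much, and returns True; else False.
- manip.goto_joints(angles): joint-space move.
- manip.set_gripper(opening, grasp_force=None): finger opening in mm; grasp_force is the grip in N (None keeps the last); returns when the fingers have stopped.
- manip.dwell(seconds).
- manip.inverse_kinematics(position, orientation): joint angles nearest the present ones, or None.
- manip.observe(): the state.
- viewer.read_camera(name): name is "side" or "top"; returns (picture, depth): 384x512x3 uint8, red, green, blue; 384x512 float32, mm along the optical axis (not along the pixel's ray), 0 where there is no reading.
- viewer.get_calibration(name): a dict with "camera_matrix" (3x3 intrinsics, pixels), "dist" ([k1, k2, p1, p2, k3] as OpenCV has them; the pictures are not rectified), "position" and "rotation" of the camera in the world. Camera axes: x right, y up, looking along -z (the intrinsics and any distortion apply to the point x, -y, -z); pixel columns grow to the right and rows downward; lengths in mm; the calibration is good to about 2 mm. A picture is of the moment at which its call begins. get_calibration takes no time and is no camera call.
A pose or a line that the arm cannot do raises manip.MotionError and nothing moves.
- ticket.hand_in(): hands the job in, once; it reports no verdict.
The state is a dict: "t": time; "q": joint angles; "qd": joint speeds; "effort": joint torques, N m; "eef_pos": TCP position; "orientation": TCP orientation; "force": force on the tool from outside, world axes, zero at the start; "ft_torque": the same for the moment, N m; "gripper_width": finger opening in mm.
Only numpy, scipy, OpenCV 4.12 (cv2) and the standard library are available. Lean on these libraries where they do the work, as an engineer would, in place of code of your own. Each camera call takes 0.05 s, during which the arm holds its last target. There are 200 camera calls.

### The job

Stand the loose 9 V battery from the front of the desk upright in the nest of the battery test stand (either way round). Then swing the spring-loaded gate down onto it, hold it down against its spring and slide the red-sleeved latch bolt fully home under the keeper, so that the gate stays shut when you let go. Leave the solder reel and the two tape rolls where they are.

Things in the scene. Friction and masses are not known exactly. Their poses are not given: they have to be found in the camera images.
- battery: 9 V block battery, dark blue with a yellow band, standing upright on the desk: 18 (its x) x 27 (its y) x 46 mm high, plus two 3 mm terminals on top; 46 g. Origin at the centre of its underside, z up its height. (A like one far back between the instruments belongs to the room; leave it)
- stand: battery test stand, fixed to the desk: grey base plate 180 (x) x 220 (y) mm whose top is 18 mm above the desk. Origin under the base's centre on the desk; x, y lie along the base's edges, z up. Carries the black nest, the gate on its hinge at the +y edge (brackets up to 91 mm) and the keeper at the -x, -y corner
- nest (a point): centre of the nest pocket's floor, 18 mm above the desk, at (0, 12) mm in the stand's frame, axes as the stand's. The pocket is 23 mm along x, 32 mm along y and 12 mm deep with a 3 mm chamfered mouth, in a black block 60 x 62 mm, 12 mm high; the battery stands in it with its 18 mm along x and its 27 mm along y
- gate_hinge (a point): middle of the gate's hinge pin, 78 mm above the desk, at (0, 90) mm in the stand's frame; the pin runs along the stand's x; fixed. The gate is an open aluminium frame: two arms at x = -50 and +50 mm (10 mm wide, 8 mm thick), a cross bar 78 mm from the hinge, and the latch bolt across the free end, 165 mm from the hinge. Between cross bar (26 mm wide) and bolt the frame is open
- gate (a joint): gate angle in rad: 0 = fully down, level, on its rubber stops, its arms pointing from the hinge along the stand's -y; 1.9 = open, leaning 19 degrees back past upright. Torsion springs hold it open and throw it open when let go; at the latch bolt it takes about 4 N to start it and about 8 N when down
- bolt_grip (a point): centre of the red sleeve on the latch bolt, 165 mm from the hinge axis, moving with gate and bolt. The sleeve turns freely about the bolt (along the stand's x), is 16 mm in diameter over 36 mm of length between two 23 mm collars, and drives the bolt along. At joint values 0 it lies at (12.5, -75, 78) mm in the stand's frame
- bolt (a joint): slide of the latch bolt in m along the stand's -x: 0 = fully back, 0.025 = fully home against its stop. About 1.5 to 2 N moves it; it stays where it is left. The bolt rod is 10 mm thick; its tip must clear the keeper (bolt below 0.008) while the gate comes down and enters the keeper's eye beyond about 0.010
- keeper (a point): centre of the keeper's eye at (-72, -75, 78) mm in the stand's frame: two steel cheeks and a roof (16 mm along x) whose underside is 3.5 mm above the top of the bolt when the gate is fully down; the gate must be within about 0.02 rad of 0 for the bolt to enter. Let go, the gate rises until the bolt bears on the roof (about 0.02 rad)
- contact_head: black contact head, 34 x 28 x 8 mm, sprung under the gate's cross bar, so that it presses on the battery's top over the gate's last 3 mm; origin at the centre of its underside, z away from the battery; pushed in with 2 to 4 N
- solder_reel: white solder reel, 55 mm in diameter, 36 mm high, loose bystander; origin at the centre of its underside
- tape_black: black tape roll, 52 mm in diameter, 15 mm high, loose bystander; origin at the centre of its underside
- tape_blue: blue tape roll, 58 mm in diameter, 18 mm high, loose bystander; origin at the centre of its underside

How it is judged:
By the outcome, as a careful person would: the job done as asked, in the order asked, and still so for the second after the job is handed in, with the robot touching nothing.
It also fails if it takes over 56 s, if anything falls off the work surface, if the arm or the gripper's body presses on something with over 40 N, if the wrist force passes 120 N, or if a joint passes its speed limit or range.

## Working session

There is one attempt and no reset: what is moved stays moved. The work goes in short steps, each a Python script; the robot and the scene stay as the last script left them, time stands still between calls to the robot, and variables do not carry over. Pictures are saved under pics/ and viewed, about 8 in all and at most 12, crops included, and the job is handed in when it is done.

```bash
mkdir -p pics; cat > h.py <<'E'
import numpy as np, cv2
from rig import manip, viewer, ticket
def snap(n):
    im,d=viewer.read_camera(n); np.savez(f'{n}.npz',im=im,d=d); return im,d
def load(n):
    z=np.load(f'{n}.npz'); return z['im'],z['d']
def px2w(n,u,v,depth=None,z=None):
    c=viewer.get_calibration(n); K=np.array(c['camera_matrix'],float); 
    p=cv2.undistortPoints(np.array([[[u,v]]],float),K,np.array(c['dist'],float))[0,0]
    r=np.array([p[0],-p[1],-1.]); R=np.array(c['rotation'],float); o=np.array(c['position'],float)
    r=R@r
    s=depth if z is None else (z-o[2])/r[2]
    return o+s*r
def w2px(n,P):
    c=viewer.get_calibration(n); K=np.array(c['camera_matrix'],float); R=np.array(c['rotation'],float)
    q=(np.atleast_2d(P)-np.array(c['position']))@R; q=q*[1,-1,-1]
    return cv2.projectPoints(q.reshape(-1,1,3),np.zeros(3),np.zeros(3),K,np.array(c['dist'],float))[0][:,0]
def crop(im,x0,y0,x1,y1,s,name):
    cv2.imwrite('pics/'+name,cv2.resize(im[y0:y1,x0:x1,::-1],None,fx=s,fy=s,interpolation=cv2.INTER_CUBIC))
E
python3 - <<'E'
from h import *
for n in('top','side'):
    im,d=snap(n); crop(im,0,0,512,384,1.5,n+'0.png'); c=viewer.get_calibration(n); print(n,c)
s=manip.observe(); print(s)
E
```

```text
top {'camera_matrix': array([[465.11247825,   0.        , 246.46821675],
       [  0.        , 465.11247825, 189.88592571],
       [  0.        ,   0.        ,   1.        ]]), 'dist': array([-0.01763129,  0.        ,  0.        ,  0.        ,  0.        ]), 'position': array([ 284.98907048,   18.72628765, 1142.03065536]), 'rotation': array([ 0.05897647, -0.05304438, -0.70448569,  0.70527157])}
side {'camera_matrix': array([[374.94976867,   0.        , 255.95661311],
       [  0.        , 374.94976867, 189.03110847],
       [  0.        ,   0.        ,   1.        ]]), 'dist': array([-0.05438925,  0.        ,  0.        ,  0.        ,  0.        ]), 'position': array([ 449.16344832, -805.46994756,  582.27701671]), 'rotation': array([ 0.50014563, -0.00632673, -0.01736385,  0.86574408])}
{'t': 0.1, 'q': array([ 1.04090879,  0.47771878,  0.02234123,  1.55631943, -0.01150497,
        1.10929701, -0.08312098]), 'qd': array([-2.49911967e-05, -1.83532578e-03,  2.35588420e-03, -2.68768740e-03,
       -2.73780317e-04,  1.60666061e-05,  1.87595529e-04]), 'effort': array([ 5.36472100e-03, -5.84084558e+01,  1.54074423e+00, -2.73311609e+01,
       -5.41141781e-02,  1.31408728e-02,  1.11591248e-05]), 'eef_pos': array([ 276.13402738, -615.39677818,  246.79197962]), 'orientation': array([-0.59331234,  0.38475498, -0.38375595,  0.59386483]), 'force': array([0.67995236, 0.38949612, 0.37203017]), 'ft_torque': array([-0.04576208,  0.03624368, -0.03699581]), 'gripper_width': 87.6828962929952}
```

View pics/top0.png

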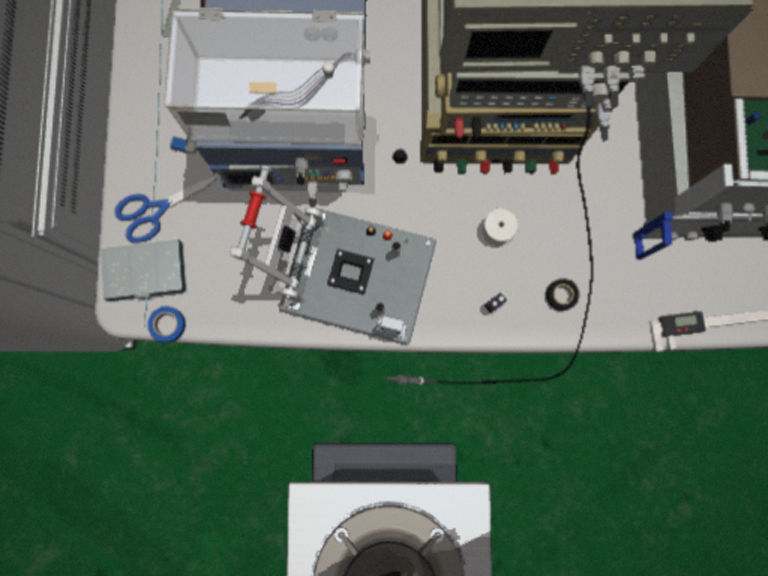

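View pics/side0.png

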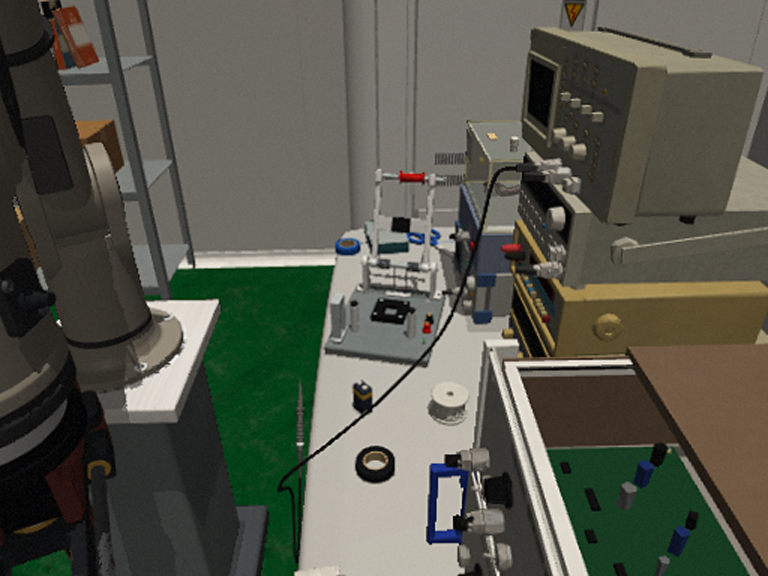

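The top view shows the stand at about (360,275), the open gate to its left with the red sleeve at (253,208), the battery at (494,302), the reel at (500,226), the black tape at (562,294) and the blue tape at (166,324), all in 1.5x pixels. The camera rotation is a quaternion, so I'll correct the helper and measure from depth.

```bash
sed -i "s/R=np.array(c\['rotation'\],float)/R=Rotation.from_quat(c['rotation']).as_matrix()/; 1a from scipy.spatial.transform import Rotation" h.py
cat >> h.py <<'E'
def cloud(n,d):
    c=viewer.get_calibration(n); K=np.array(c['camera_matrix'],float); R=Rotation.from_quat(c['rotation']).as_matrix()
    v,u=np.mgrid[0:384,0:512]; p=cv2.undistortPoints(np.dstack([u,v]).reshape(-1,1,2).astype(float),K,np.array(c['dist'],float))[:,0]
    r=np.c_[p[:,0],-p[:,1],-np.ones(len(p))]@R.T
    return (np.array(c['position'])+r*d.reshape(-1,1)).reshape(384,512,3)
E
python3 - <<'E'
from h import *
im,d=load('top'); P=cloud('top',d)
crop(im,150,105,300,235,5,'stand.png'); crop(im,310,130,400,220,6,'batt.png')
Z=P[...,2]; v,u=np.mgrid[0:384,0:512]
print('desk z',np.median(Z[210:222,300:318]))
def rect(m,name):
    q=P[m][:,:2].astype(np.float32); r=cv2.minAreaRect(q); print(name,len(q),r,np.median(P[m],0))
base=(Z>12)&(Z<24)&(u>185)&(u<295)&(v>130)&(v<232); 
n,l,s,c=cv2.connectedComponentsWithStats(base.astype(np.uint8)); k=1+np.argmax(s[1:,4]); rect(l==k,'base')
rect((Z>36)&(Z<60)&(u>318)&(u<342)&(v>190)&(v<212),'batt')
r,g,b=[im[...,i].astype(int) for i in range(3)]
red=(r>130)&(g<60)&(b<60)&(u>155)&(u<185)&(v>115)&(v<160); rect(red,'sleeve')
rect((Z>25)&(Z<45)&(u>320)&(u<348)&(v>135)&(v<165),'reel')
# heights around sleeve
print(np.round(Z[85:215:6,110:215:7]).astype(int))
im,d=load('side'); P=cloud('side',d); v,u=np.mgrid[0:384,0:512]
r,g,b=[im[...,i].astype(int) for i in range(3)]
red=(r>130)&(g<60)&(b<60)&(u>260)&(u<285)&(v>110)&(v<125); rect(red,'sleeve side')
E
```

```text
desk z 1.9336867846129735
base 4816 ((484.723388671875, 48.43693542480469), (220.00897216796875, 180.96810913085938), 74.96713256835938) [476.77330843  34.56527677  19.36463834]
batt 89 ((435.3188781738281, -172.96343994140625), (17.5105037689209, 26.542312622070312), 36.531578063964844) [ 435.49814079 -172.4904741    47.42144522]
sleeve 137 ((412.0707092285156, 114.02449798583984), (315.1836853027344, 39.814823150634766), 29.666526794433594) [532.59535519 183.00983137 242.5733917 ]
reel 383 ((563.6754150390625, -184.83311462402344), (54.01907730102539, 53.44001388549805), 89.53933715820312) [ 562.97430791 -184.68552321   37.5908227 ]
[[   1    2  242  241  242  242  245  243  243  245  247  248  250  245
   245]
 [   0    1   -2  207  207  209  211  211  213  212  214  207  209  213
   211]
 [   0   13   10  186  186  189  183  188  187  190  187  189  186  190
   187]
 [   6   -1    0   -1  156  157  155  153  155  156  155  155  155  157
   166]
 [   2    1    4   -5  116  108  112  110 1142  111  113  116  112  149
   113]
 [   0    2    1    5    1   78   85   80   80   82   76 
[... 761 characters left out ...]
  1   -1    1   -1   -1  207  188  161    0   -2   20
    21]
 [  33   32    4   -1    5    1    3   -4 1142   -1  157    1   88   18
    21]
 [  28   29   -1    2    0    5    1    2    2   -2    3    2   91   21
    20]
 [  29   19    2    2    4    2    1    0    3   -1    2    5   92   20
    20]
 [   2    1    1    0    1    2   -2    4    1   -2    4    2   32   19
    21]
 [  21    3   -1    2   -2    4    5    1    0    0    3   19   18   21
    19]
 [  -4   20    2    0    0    0    3    2    2    3    4   -2    1    1
    17]]
sleeve side 47 ((532.6983032226562, 181.09451293945312), (13.750688552856445, 43.86350631713867), 80.39140319824219) [535.1669492  179.79663933 240.76009912]
```

View pics/stand.png

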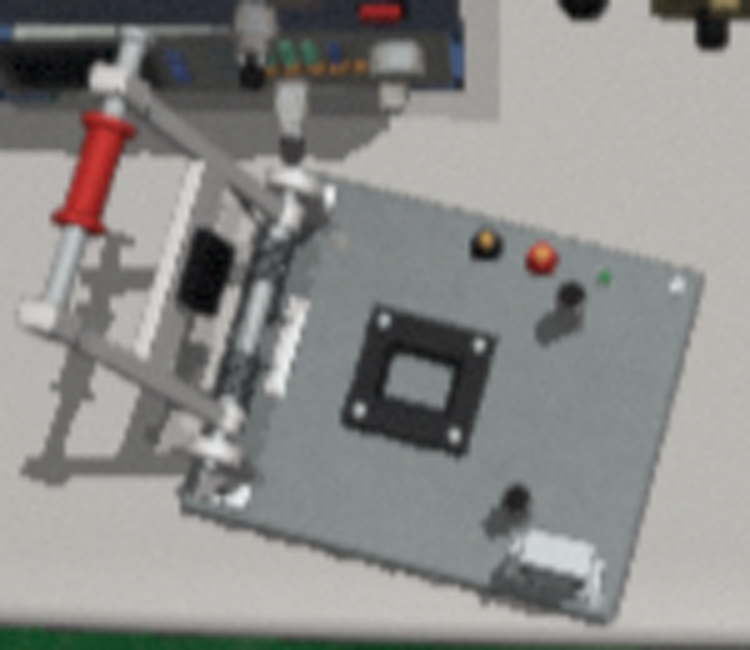

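View pics/batt.png

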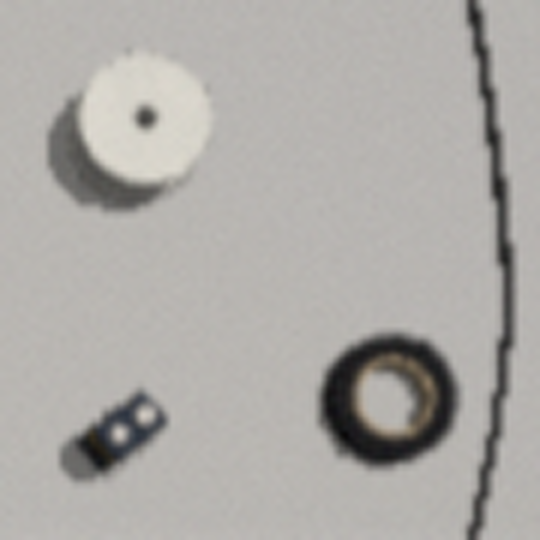

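The stand fits as a 220.0 x 181.0 mm rectangle (true size 220 x 180). In stand.png the nest is centred at (420,380) and the sleeve, at (95,172), sits where the "open, bolt back" geometry puts it. In batt.png the battery is at (125,430), its long axis running lower left to upper right. Next I'll check the plan's IK and the height of the cable.

```bash
cat >> h.py <<'E'
C=np.array([484.7,48.4]); TH=np.radians(-15.03)
def stand(x,y,z): return [C[0]+x*np.cos(TH)-y*np.sin(TH),C[1]+x*np.sin(TH)+y*np.cos(TH),z]
def ori(phi):  # tool down, jaws along phi (rad)
    x=np.array([np.cos(phi),np.sin(phi),0]); y=np.array([0,0,-1.]); return Rotation.from_matrix(np.c_[x,y,np.cross(x,y)]).as_quat()
BAT=np.array([435.3,-173.0]); BPH=np.radians(36.5)
E
python3 - <<'E'
from h import *
im,d=load('top'); P=cloud('top',d)
print('nest seen',px2w('top',150+420/5-.5,105+380/5-.5,z=30)[:2],'pred',stand(0,12,30)[:2])
g=im.sum(2)
for v in range(115,245,10):
    u=370+np.argmin(g[v,370:400]); print(v,u,g[v,u],np.round(P[v,u]))
M=Rotation.from_quat(manip.observe()['orientation']).as_matrix(); print('start jaw',np.degrees(np.arctan2(M[1,0],M[0,0])),M[:,1])
for k in(0,180):
    h=np.radians(k); f=lambda p,a:np.round(manip.inverse_kinematics(p,ori(a+h)),2) if manip.inverse_kinematics(p,ori(a+h)) is not None else None
    print(k,'bat',f([*BAT,42],BPH),f([*BAT,150],BPH))
    print('nest',f(stand(0,12,60),TH),f(stand(0,12,150),TH))
    for a in(1.9,1.2,.6,0): print('gate',a,f(stand(12.5,90-165*np.cos(a),84+165*np.sin(a)),TH+np.pi/2), f(stand(-12.5,90-165*np.cos(a),84+165*np.sin(a)),TH-np.pi/2))
E
```

```text
nest seen [485.9179771   59.79607193] pred [np.float64(487.81189720617226), np.float64(59.989482118637454)]
115 385 183 [ 565. -236.  293.]
125 387 182 [ 556. -250.  258.]
135 389 194 [ 544. -262.  228.]
145 391 154 [ 529. -272.  205.]
155 392 192 [ 512. -279.  188.]
165 393 201 [ 495. -287.  165.]
175 394 200 [ 476. -292.  153.]
185 394 201 [ 458. -298.  130.]
195 384 105 [ 452. -308.   17.]
205 371 76 [ 428. -276.   12.]
215 389 191 [ 398. -302.   70.]
225 387 216 [ 376. -302.   52.]
235 384 95 [ 354. -301.   26.]
start jaw -65.83344873562118 [-7.61427139e-04  1.42366571e-03 -9.99998697e-01]
0 bat [ 0.62  0.51 -0.46  2.16  0.42  0.56  0.49] [ 0.69  0.31 -0.52  2.1   0.22  0.78  0.67]
nest [ 0.15  0.5  -0.49  2.1   0.4   0.62 -0.88] [ 0.25  0.37 -0.6   2.05  0.28  0.81 -0.78]
gate 1.9 [ 0.32  0.49 -1.01  1.78  0.45  1.13  0.47] [ 0.07  0.34 -0.67  1.84  0.25  1.04 -2.53]
gate 1.2 [ 0.43  0.32 -0.83  1.91  0.28  1.03  0.78] [ 0.19  0.22 -0.55  1.97  0.14  0.98 -2.26]
gate 0.6 [ 0.5   0.34 -0.74  2.03  0.3   0.88  0.9 ] [ 0.18  0.24 -0.38  2.1   0.12  0.82 -2.1 ]
gate 0 [ 0.45  0.47 -0.64  2.12  0.44  0.68  0.83] [ 0.1   0.38 -0.23  2.19  0.15  0.59 -2.07]
180 bat [ 0.15  0.47  0.11  2.2  -0.11  0.48 -2.15] [ 0.21  0.27  0.05  2.13 -0.02  0.74 -2.24]
nest [ 0.65  0.81 -1.19  2.08  0.96  0.97  1.8 ] [ 0.67  0.59 -1.18  2.02  0.66  0.98  2.03]
gate 1.9 [ 0.05  0.37 -0.62  1.8   0.25  1.05 -2.49] [ 0.36  0.48 -1.08  1.83  0.47  1.12  0.43]
gate 1.2 [ 0.16  0.26 -0.5   1.93  0.15  0.99 -2.24] [ 0.46  0.29 -0.88  1.96  0.26  1.01  0.77]
gate 0.6 [ 0.15  0.27 -0.33  2.05  0.12  0.83 -2.08] [ 0.52  0.31 -0.77  2.08  0.28  0.86  0.89]
gate 0 [ 0.09  0.41 -0.19  2.14  0.13  0.61 -2.03] [ 0.46  0.44 -0.65  2.17  0.44  0.66  0.8 ]
```

The cable hangs at about y = -300 and stays below the TCP's height along my path. I'll fetch the battery now.

```bash
python3 - <<'E'
from h import *
def st(m): s=manip.observe(); print(m,round(s['t'],2),np.round(s['eef_pos'],1),'F',np.round(s['force'],1),'w',round(s['gripper_width'],1))
manip.move_to([*BAT,190],ori(BPH)); st('above')
manip.set_gripper(50,25)
print(manip.move_l([*BAT,42],v=120,until_force=12)); st('down')
manip.set_gripper(0,25); st('grip')
manip.move_l([*BAT,150],v=150); st('lift')
im,d=snap('side'); crop(im,130,90,330,300,2.8,'held.png')
E
```

```text
above 1.83 [ 435.4 -174.2  190.1] F [ 0.3 -0.   0.7] w 87.7
False
down 3.97 [ 435.8 -173.1   42.6] F [ 0.3 -0.1  0.1] w 49.7
grip 4.58 [ 435.4 -173.1   42.1] F [-0.8 -0.1  1.9] w 17.3
lift 5.44 [ 434.7 -172.9  149.3] F [ 0.   0.6 -1.2] w 17.4
```

View pics/held.png

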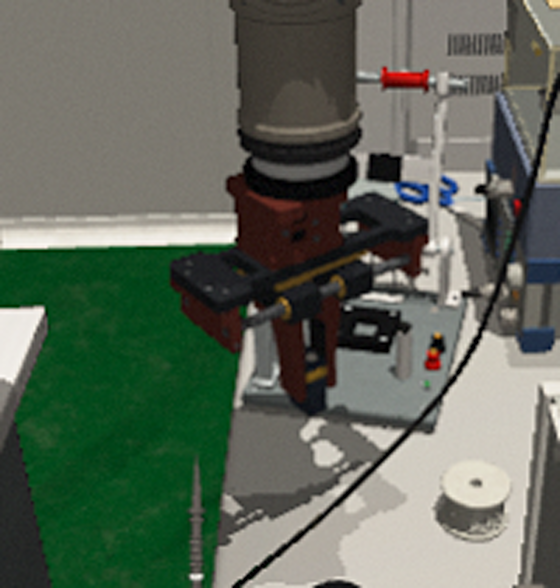

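The battery is held at (315,405) with a jaw width of 17.4 mm, and the gripper body's long axis lies along the jaws. Now into the nest.

```bash
cat >> h.py <<'E'
def st(m): s=manip.observe(); print(m,round(s['t'],2),np.round(s['eef_pos'],1),'F',np.round(s['force'],1),'w',round(s['gripper_width'],1)); return s
NEST=np.array([487.,60.])
E
python3 - <<'E'
from h import *
manip.move_to([*NEST,140],ori(TH)); st('above')
manip.move_l([*NEST,80],v=120); st('near')
print(manip.move_l([*NEST,60.5],v=30,until_force=6)); st('in')
im,d=snap('side'); crop(im,200,130,320,240,5,'nest.png')
E
```

```text
above 6.74 [486.7  59.2 139.6] F [-0.5 -1.1 -1.4] w 17.6
near 7.39 [487.3  59.8  80.3] F [ 0.3  0.2 -0.9] w 17.4
True
in 8.07 [486.6  59.9  60.1] F [-0.5 -0.6  4.9] w 17.1
```

View pics/nest.png

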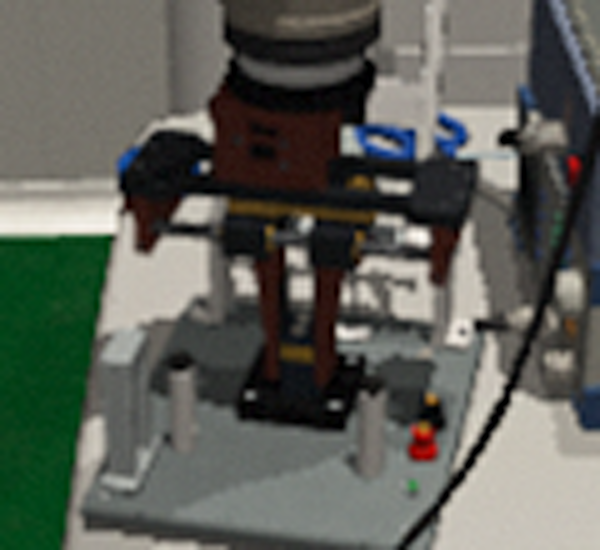

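The battery bottomed out at TCP z = 60.1, which is the pocket floor. The picture shows it upright in the black nest at (297,365). I'll release it and grip the red sleeve.

```bash
python3 - <<'E'
from h import *
C[0]=484.2
manip.set_gripper(40); st('open')
manip.move_l([*NEST,300],v=250)
S=stand(12.5,143.3,0)
manip.set_gripper(64,40)
manip.move_to([S[0],S[1],315],ori(TH+np.pi/2)); st('above sleeve')
im,d=snap('top'); crop(im,205,155,265,210,6,'nest2.png')
print(manip.move_l([S[0],S[1],240],v=100,until_force=8)); st('at sleeve')
manip.set_gripper(0,40); s=st('grip')
im,d=snap('side'); crop(im,200,60,340,240,3.2,'sleeve.png')
E
```

```text
open 8.68 [486.   59.7  59.7] F [ 0.6 -0.2  0.3] w 40.0
above sleeve 11.53 [533.4 183.  314.8] F [-0.4 -0.1 -0.1] w 64.2
False
at sleeve 12.47 [533.8 183.9 240.6] F [ 0.4  0.4 -0.2] w 63.5
grip 13.29 [533.7 184.5 240.2] F [ 1.2  3.  -2.1] w 15.1
```

View pics/nest2.png

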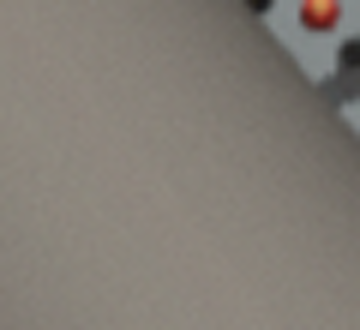

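View pics/sleeve.png

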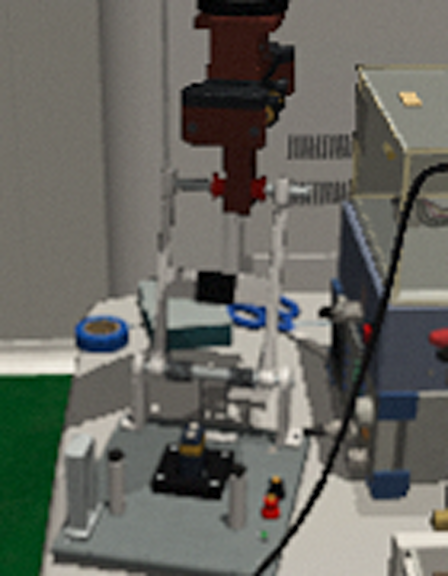

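nest2.png shows only the arm hiding the nest. sleeve.png shows the battery upright in the nest at (190,450) and the pads on the sleeve between its collars at (238,188). Now I'll swing the gate along its arc, watching the force.

```bash
cat >> h.py <<'E'
C[0]=484.2
def tost(p):
    d=np.array(p[:2])-C; c,s=np.cos(TH),np.sin(TH); return np.array([c*d[0]+s*d[1],-s*d[0]+c*d[1],p[2]])
def fst(f): c,s=np.cos(TH),np.sin(TH); return np.array([c*f[0]+s*f[1],-s*f[0]+c*f[1],f[2]])
E
python3 - <<'E'
from h import *
x0=tost(manip.observe()['eef_pos'])[0]; print('x0',x0)
for a in np.linspace(1.9,0.1,15)[1:]:
    manip.move_l(stand(x0,90-165*np.cos(a),84+165*np.sin(a)),v=110)
    s=manip.observe(); F=fst(s['force']); p=tost(s['eef_pos'])
    rad=F[1]*-np.cos(a)+F[2]*np.sin(a)
    print(round(a,2),round(s['t'],1),np.round(p,1),'F',np.round(F,1),'rad',round(rad,1),round(s['gripper_width'],1))
    if np.linalg.norm(F)>35: print('STOP'); break
E
```

```text
x0 12.471808070319476
1.77 13.7 [ 12.6 122.9 245.8] F [ 0.9  3.9 -2.7] rad -1.9 14.9
1.64 14.0 [ 12.5 102.1 248.5] F [ 1.4  4.6 -2.5] rad -2.2 15.2
1.51 14.4 [ 12.3  81.2 248.5] F [ 0.1  3.7 -4.3] rad -4.5 14.6
1.39 14.7 [ 12.2  60.4 245.9] F [-0.   6.  -5.5] rad -6.5 15.6
1.26 15.1 [ 12.2  40.4 240.8] F [ 0.5  7.3 -6.3] rad -8.3 14.4
1.13 15.4 [ 12.3  21.2 233.2] F [-0.2  7.7 -4.1] rad -7.0 14.9
1.0 15.7 [ 12.3   2.9 223.1] F [-0.8  7.3 -2.7] rad -6.2 15.4
0.87 16.1 [ 12.5 -14.  210.8] F [-1.5  6.9 -0.5] rad -4.8 14.9
0.74 16.4 [ 12.7 -29.3 196.2] F [-1.6  6.9  0. ] rad -5.1 15.0
0.61 16.8 [ 12.9 -42.7 179.8] F [-2.3  5.7  1.5] rad -3.7 15.3
0.49 17.1 [ 12.9 -54.  161.7] F [-2.4  5.7  4.2] rad -3.1 15.2
0.36 17.4 [ 12.9 -62.8 142.3] F [-1.8  3.8  4.4] rad -2.0 14.8
0.23 17.8 [ 12.9 -69.1 121.9] F [-4.   5.   5.3] rad -3.6 15.2
0.1 18.1 [ 12.9 -72.6 101. ] F [-2.5  4.8  4.9] rad -4.3 15.2
```

```bash
python3 - <<'E'
from h import *
def rep(m): s=manip.observe(); print(m,round(s['t'],1),np.round(tost(s['eef_pos']),1),np.round(fst(s['force']),1),round(s['gripper_width'],1))
x0=12.7
manip.move_l(stand(x0,-74.8,87),v=60); rep('a')
for z in(85,84,83,82):
    hit=manip.move_l(stand(x0,-75,z),v=25,until_force=18); rep(z)
    if hit or fst(manip.observe()['force'])[2]>30: break
im,d=snap('side'); crop(im,200,110,330,240,4.5,'down.png')
E
```

```text
a 18.5 [ 12.9 -73.5  87.7] [-3.9  3.8  6.9] 15.0
85 18.8 [ 12.9 -73.5  85.9] [-5.2  3.4  7.5] 14.8
84 19.0 [ 12.9 -73.6  85. ] [-4.1  4.   7.5] 15.4
83 19.2 [ 12.9 -73.5  84. ] [-4.8  4.4  8.4] 15.3
82 19.5 [ 13.  -73.5  83.3] [-5.8  2.3 12.5] 15.1
```

View pics/down.png

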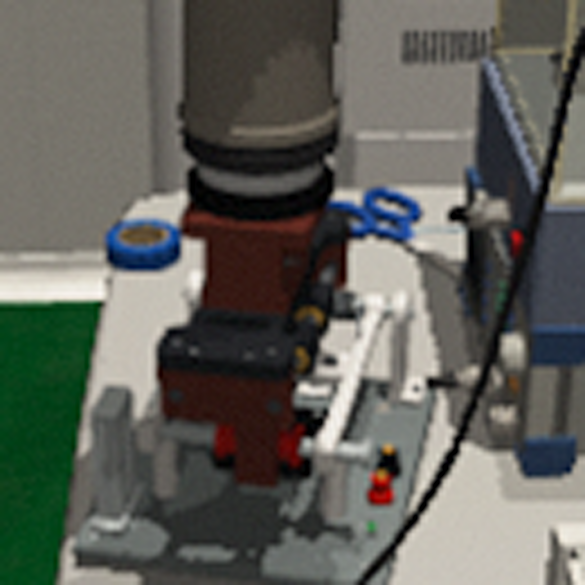

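The gate is down with its arms level. The sleeve is at (255,445), the bolt tip is short of the keeper at (115,450), and the force has started to rise. I'll press until the stops clearly carry the load, then slide the bolt.

```bash
python3 - <<'E'
from h import *
def rep(m): s=manip.observe(); F=fst(s['force']); print(m,round(s['t'],1),np.round(tost(s['eef_pos']),1),np.round(F,1),round(s['gripper_width'],1)); return F
z=81
while z>77:
    manip.move_l(stand(12.7,-74.5,z),v=25); F=rep(z)
    if F[2]>25: break
    z-=1
for x in np.arange(10,-15.1,-5):
    hit=manip.move_l(stand(x,-74.5,z),v=40,until_force=25); F=rep(('x',x,hit))
    if hit: break
E
```

```text
81 19.8 [ 13.  -73.5  82.8] [-7.7  1.6 20.1] 15.0
80 20.1 [ 13.1 -73.5  82.3] [-9.8  0.4 26.6] 14.9
('x', np.float64(10.0), False) 20.3 [ 12.8 -73.5  82.7] [-2.8 -0.1 21.4] 14.9
('x', np.float64(5.0), False) 20.6 [  8.5 -73.5  82.8] [-1.   0.3 19.5] 15.0
('x', np.float64(0.0), False) 20.9 [  3.5 -73.5  82.8] [-1.2  0.7 19.3] 14.6
('x', np.float64(-5.0), False) 21.1 [ -1.5 -73.5  82.8] [-2.   0.6 19.5] 14.9
('x', np.float64(-10.0), False) 21.4 [ -6.5 -73.5  82.8] [-1.2 -0.3 20.4] 15.1
('x', np.float64(-15.0), False) 21.7 [-11.4 -73.5  82.8] [-1.   0.3 19.9] 15.4
```

```bash
python3 - <<'E'
from h import *
def rep(m): s=manip.observe(); F=fst(s['force']); print(m,round(s['t'],1),np.round(tost(s['eef_pos']),1),np.round(F,1),round(s['gripper_width'],1)); return F
for x in np.arange(-17,-30,-2):
    manip.move_l(stand(x,-74.5,80),v=30); F=rep(x)
    if abs(F[0])>14: break
im,d=snap('side'); crop(im,200,150,330,240,5,'latched.png')
E
```

```text
-17 21.9 [-12.3 -73.5  82.9] [ 2.5 -0.6 16.7] 14.8
-19 22.2 [-12.5 -73.4  83.2] [ 6.6 -1.6 14.5] 15.2
-21 22.4 [-12.7 -73.4  83.5] [11.6 -2.2  9.7] 15.4
-23 22.7 [-12.8 -73.4  84. ] [16.2 -2.8  7.9] 15.4
```

View pics/latched.png

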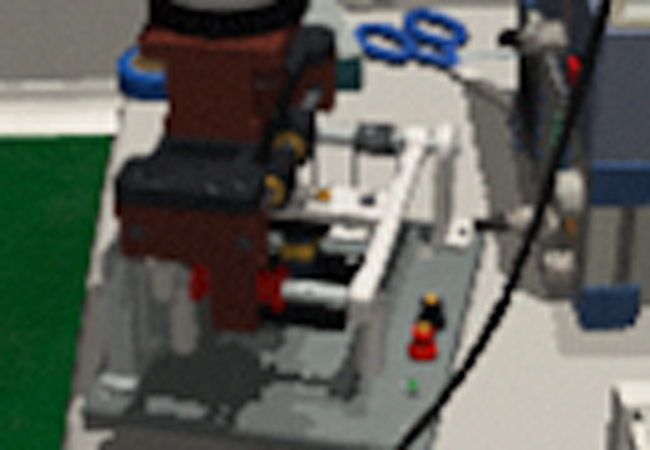

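The bolt travelled 25.8 mm and came up against its stop, with the force rising there. The picture shows the sleeve shifted toward the keeper at (240,285). I'll let go gently, retreat and check.

```bash
python3 - <<'E'
from h import *
manip.move_l(stand(-17,-74.5,83),v=30); st('ease')
manip.set_gripper(45); s=st('open')
p=s['eef_pos']; manip.move_l([p[0],p[1],230],v=120); st('up')
manip.move_to([400,-150,300],ori(TH+np.pi/2)); st('away')
manip.dwell(.5)
a,_=snap('side'); b,d=snap('top'); P=cloud('top',d)
A=cv2.resize(a[125:240,195:325],None,fx=3,fy=3,interpolation=cv2.INTER_CUBIC); B=cv2.resize(b[125:240,175:305],None,fx=3,fy=3,interpolation=cv2.INTER_CUBIC)
cv2.imwrite('pics/final.png',np.hstack([A,B])[...,::-1])
r,g,bb=[b[...,i].astype(int) for i in range(3)]; v,u=np.mgrid[0:384,0:512]
m=(r>110)&(g<60)&(bb<60)&(v>160)&(u>200)&(u<300)&(P[...,2]>60)&(P[...,2]<110); q=np.median(P[m],0); print(m.sum(),'sleeve stand',tost(q))
for n,z in(('side',78),('top',78)): print(n,'keeper,sleeve home px',w2px(n,[stand(-72,-75,78),stand(-12.5,-75,78),stand(0,12,64)]))
E
```

```text
ease 23.1 [453.2 -19.3  85.3] F [ 4.3 -1.5  7.6] w 14.9
open 23.75 [448.3 -19.2  82.9] F [ 0.3  1.3 -1.3] w 45.1
up 25.12 [447.9 -19.2 229.4] F [ 0.3  0.2 -0.2] w 45.0
away 25.79 [ 400.1 -149.1  299.4] F [-0.2  0.6 -0.2] w 45.0
115 sleeve stand [-15.02395609 -74.25980128  90.54091082]
side keeper,sleeve home px [[224.24799454 204.43113447]
 [247.17790276 207.18083202]
 [259.65259125 195.0039796 ]]
top keeper,sleeve home px [[260.87919679 215.67298204]
 [267.46833229 190.95354253]
 [232.90547944 177.35390347]]
```

View pics/final.png

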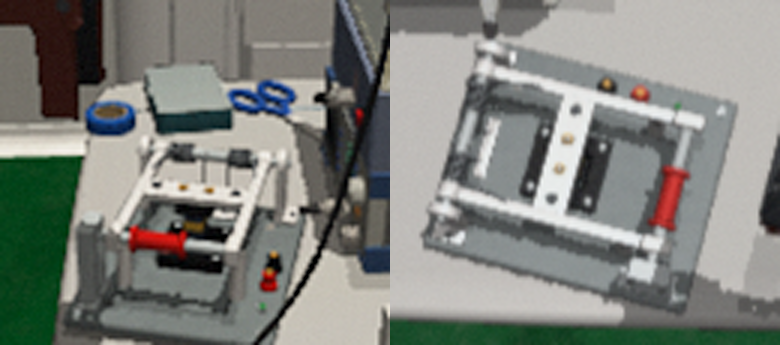

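The gate stays shut with the arm clear. The sleeve is at the home end in both views, (158,242) in the side half and (670,198) in the top half. The battery is under the contact head. Handing in.

```bash
python3 -c "
from h import *
print(ticket.hand_in()); print(manip.observe()['t'])"
```

```text
the job is handed in; nothing more can be done
None
the job is handed in; nothing more can be done
```

The battery is standing in the nest, the gate is shut on it, and the latch bolt is home under the keeper. I handed the job in at about 26 s of the 56 s allowed; the hand-in gives no verdict.

- **Battery:** It bottomed out at the pocket-floor height, with the TCP at z = 60.1 mm. Pictures taken after release show it upright in the nest.
- **Gate:** I gripped the red sleeve and swung the gate down its arc. I then pressed it onto its stops with up to about 27 N.
- **Bolt:** I slid it until it hit its stop, after 25.8 mm of tool travel against a nominal 25 mm. The force along the bolt reached about 16 N there.
- **After letting go:** With the arm away, both cameras show the gate level and shut. The sleeve is at x ≈ -15 mm in the stand's frame, where -12.5 mm is nominally home. I put that difference down to measurement error.
- **Not confirmed:** The keeper eye and the bolt tip were too small in the pictures to see directly, so the latching is judged from the gate staying shut and the sleeve's position. I planned the moves to stay clear of the reel and both tapes but did not re-measure them at the end.

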